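Seat the rotor in the bench sample mill and hold it home

TASK

Get the bench sample mill ready: first push its open collecting drawer fully home, then take the rotor by its grip tab, turn it until the cross under it drops between the four pins of the drive hub, and press it all the way down against the spring ejector. Keep it pressed home in the gripper and finish like that, without letting go (the ejector lifts it again when it is released). Leave the mug and the caliper where they are.

Things in the scene. Friction and masses are not known exactly. Their poses are not given: they have to be found in the camera images.
- mill: bench sample mill, fixed to the bench: white housing 170 (x) x 150 (y) x 80 mm high, origin under its centre, its own -x side (with the drawer) faces roughly towards the robot. On its top, 15 mm behind the centre, a low round chamber rim (100 mm outside, 92 mm inside diameter, 10 mm high) surrounds the drive hub.
- drawer (a joint): opening of the grey collecting drawer in the front of the mill, in m: 0 = home (front panel against the housing, hard stop), 0.06 = fully open; it starts 35 to 55 mm open. It slides along the mill's x, takes about 2 N to push and stays where it is left.
- drawer_front (a point): middle of the outer face of the drawer's flat front panel (126 mm wide, 54 mm high, top edge 67 mm above the bench), 40 mm above the bench; moves with the drawer. Home, this face is 95 mm in front (-x) of the mill's origin. A 60 mm wide finger lip stands 5 mm out of it near its top edge (look only, not solid).
- hub_seat (a point): centre of the upper face of the mill's steel drive hub (64 mm disc), 86 mm above the bench; turns with the hub, z up. Four upright round-topped pins (10 mm thick, 12 mm high) stand on it at x = +-13, y = +-13 mm, so the slots between them (16 mm wide) run along this frame's x and y. The hub turns with stiff drag (0.06 N m) and starts up to 40 degrees either way from the mill's yaw.
- ejector (a joint): how far the brass spring ejector (10 mm pin in the middle of the hub) is pressed down, in m: 0 = up, standing 8 mm above the hub face; 0.008 = flush with it. The spring takes about 4.5 N to start and 8 N to go flush, so the rotor's own weight does not press it down.
- rotor: loose steel rotor, 70 mm high, about 0.2 kg, upright on the bench right of the mill; origin under its centre, z up. From below: cross key with arms along x and y (50 long, 13 wide, 14 high), disc 60 across up to 22 mm height, four knife bars on it above the arms (look only), stem 20 thick up to 34, grey grip tab up to 70. The key fits the hub in any quarter turn; home, its underside lies on the hub face.
- rotor_grip (a point): middle of the rotor's flat grip tab, 54 mm above its underside; the tab is 40 mm long along x, 14 mm thick along y and 36 mm high.
- mug: mug, 92 mm across the body, 93 mm high, standing further back than the rotor, origin under its centre; bystander, not to be moved.
- caliper: digital caliper, 71 x 210 x 8 mm, lying flat on the bench to the right, beyond the rotor, origin under its centre; bystander, not to be moved.
Things that resemble listed ones, but are neither listed nor needed, are in the scene too. What is shaped like the rotor but orange is not meant.

How it is judged:
On the way, in this order (a step that is already met when the one before it is completed fails the run):
1. the drawer is pushed home while the rotor is not yet on the hub (value of joint drawer below 0.004 m and horizontal distance between rotor and hub_seat above 0.05 m), for 0.2 s.
2. the rotor is meshed with the hub and pressed home (z of rotor in the frame of hub_seat between -0.003 and 0.002 m and horizontal distance between rotor and hub_seat below 0.004 m and angle between rotor's own z axis and vertical below 0.08 rad and value of joint ejector above 0.006 m and contact force between the fingers and rotor above 1 N), for 0.2 s.
At the end, for the whole second after the job is handed in: Drawer within 4 mm of home; rotor upright (within 0.08 rad) on the hub, centred within 4 mm, its underside within 2 mm of the hub face, the ejector pressed down more than 6 mm, and the fingers still touching the rotor with more than 1 N (all of step 2 and value of joint drawer below 0.004 m); the arm keeps its last pose, push and grip.
It fails at once if the mug is moved by more than 30 mm (distance of mug from where it was at the start of the episode above 0.03 m).
It fails at once if the caliper is moved by more than 30 mm (distance of caliper from where it was at the start of the episode above 0.03 m).
It also fails if it takes over 48 s, if anything falls off the work surface, if the arm or the gripper's body presses on something with over 40 N, if the wrist force passes 120 N, or if a joint passes its speed limit or range.

ROBOT

A 6-joint arm with a two-finger parallel gripper is mounted at the origin on a cart in front of the work surface, level with it; the furniture and walls round the work are solid. World frame = base frame: x ahead of the robot, y to its left, z up, the work surface at z = 0. Lengths are in m, angles in rad, forces in N, time in s.
With the tool pointing down it reaches from about 0.3 to 0.775 m from the base axis. Payload 14.6 kg.
Tool frame: the origin (TCP) lies at the very end of the fingers, on their centre line; the grasp point (between the pads) lies ctrl.grasp_offset behind it (ctrl.grasp_offset is the distance from the TCP to the grasp point, in m); z points along the fingers, y is the direction in which the jaws open and shut (so a half turn about z gives the same grasp; the last joint's range is limited). The gripper opens to 94 mm and grips with 3 to 60 N. Pads are 16 mm wide; open, the fingers measure 119 mm over their backs; the gripper's body (75 mm by 177 mm) begins 78 mm behind the grasp point.
Start: joints at [-1.291, 0.3, 1.521, -0, 1.321, -0.067], TCP at [0.187, -0.517, 0.184] pointing down, gripper open.
Joint ranges: [-3.03, 3.03], [-0.79, 2.21], [0.23, 2.52], [-1.04, 4.18], [0, 3.07], [-2.55, 2.55]. Speed limits (rad/s): [2.22, 2.22, 2.57, 3.14, 3.14, 3.14].

INTERFACE

Orientations are given as [roll, pitch, yaw] about the fixed x, y, z axes, in that order (R = Rz(yaw) Ry(pitch) Rx(roll)).
In Python, from station import ctrl gives the robot as it stands. The module is installed in compiled form; this text tells all that it offers.
- The arm moves only by the tool carry_out, never from a script. Its argument "deltas" is a list of rows, each an object of numbers: "x", "y", "z": the shift along the tool's x, y, z in units of 0.02 m (1.0 is 0.02 m); "wx", "wy", "wz": the turn, a rotation vector about the tool's x, y, z in units of 0.08 rad (1.0 is 0.08 rad); "jaw": the opening in per cent of the stroke, from 0 (shut) to 100 (fully open). A call has 1 to 12 rows; each row shifts and turns the commanded pose from where the row before left it, along the tool's axes as they then stand; what a row does not reach is not made up. A row lasts 1/12 s, in which the tool goes at most 41.7 mm and 7.16 degrees, less where a joint would pass 70% of its speed; a pose out of reach is approached as far as the arm can. A call with a number of a shift or a turn outside -1 to 1 is refused whole. A call with a gripper value outside its range is refused whole. The fingers move at their own pace and stop on an object; "squeeze" is the grip in N (left out, the last holds). Time passes only in rows, so rows that do not move let the fingers close. It gives the time, the measured TCP pose, the force and the opening at its end, in the units of the state.
- ctrl.get_obs(): the state, without advancing time (a new reading comes with each control period).
- ctrl.camera(name): name is "scene" or "top"; returns the picture (480x640x3 uint8, blue, green, red); there is no depth.
- ctrl.camera_params(name): a dict with "mtx" (3x3 intrinsics, pixels), "origin" and "attitude" of the camera in the world. Camera axes: x right, y down, z forward; pixel columns grow to the right and rows downward; lengths in m; the calibration is good to about 2 mm. A picture is of the moment at which its call begins. camera_params takes no time and is no camera call.
- ctrl.hand_in(): hands the job in, once; it reports no verdict.
Trained networks look in the newest picture that a camera, given by its name, has taken for a name from the list of things; names that differ only in an ending like _2 or _b are one class to them, and where a whole thing is asked for, a point or a joint stands for the part that bears it (a point fixed in the world has none). Each returns a list of dicts, best first, with "conf" (0 to 1); they miss things now and then, are a little off and sometimes report something else, mostly with a low value. They report only what shows in the picture. A call takes as long as a camera call. They do not tell look-alikes from the thing itself.
- ctrl.boxes_of(camera, label): "rect" ([left, top, right, bottom] in pixels, round what is visible of it).
- ctrl.mark_of(camera, label): "position" ([row, column] in pixels: a listed point, or the origin of a listed thing).
The state is a dict: "time_s": time; "qpos": joint angles; "joint_vel": joint speeds; "tau": joint torques, N m; "ee_pos": TCP position; "eef_rot": TCP orientation; "force": force on the tool from outside, world axes, zero at the start; "moment": the same for the moment, N m; "grip_width": finger opening in m.
Only numpy, scipy, OpenCV 4.12 (cv2) and the standard library are available. Lean on these libraries where they do the work, as an engineer would, in place of code of your own. Each camera call takes 0.05 s, during which the arm holds its last target.

## Working session

There is one attempt and no reset: what is moved stays moved. The work goes in short steps, Python scripts to look and compute and a tool call to move; the robot and the scene stay as the last step left them, time stands still between calls to the robot, and variables do not carry over. Pictures are saved under pics/ and viewed, and the job is handed in when it is done.

Besides the shell and the picture viewer there is one more tool, called after "Emit:" by a JSON object that holds its "op" and its "data", one argument or row to a line. carry_out: Moves the arm, as the interface text tells. Its arguments: {"type":"object","properties":{"deltas":{"type":"array"},"squeeze":{"type":"number"}},"required":["deltas"]}

```bash
mkdir -p pics; cat > h.py <<'E'
import numpy as np, cv2
from station import ctrl
def ray(cam,px):  # px=(row,col)
    p=ctrl.camera_params(cam);K=np.array(p["mtx"]);R=att(p["attitude"])
    d=R@np.linalg.solve(K,[px[1],px[0],1.0]);return np.array(p["origin"]),d
def att(a):
    a=np.array(a,float)
    if a.shape==(3,3):return a
    from scipy.spatial.transform import Rotation as S
    return S.from_euler("xyz",a).as_matrix()
def atz(cam,px,z):
    o,d=ray(cam,px);return o+d*(z-o[2])/d[2]
def proj(cam,P):
    p=ctrl.camera_params(cam);K=np.array(p["mtx"]);R=att(p["attitude"])
    c=(np.atleast_2d(P)-np.array(p["origin"]))@R; u=c@K.T; return u[:,:2]/u[:,2:]
E
python3 - <<'E'
from h import *
for c in("scene","top"):
    print(ctrl.camera_params(c)); cv2.imwrite(f"pics/{c}0.png",ctrl.camera(c))
    for l in("rotor","rotor_grip","hub_seat","drawer_front","mill","mug","caliper"):
        print(c,l,[(np.round(m["position"],1),round(m["conf"],2)) for m in ctrl.mark_of(c,l)])
o=ctrl.get_obs();print(o, ctrl.grasp_offset)
E
```

```text
{'mtx': array([[539.4586384 ,   0.        , 320.56165125],
       [  0.        , 539.4586384 , 244.69892318],
       [  0.        ,   0.        ,   1.        ]]), 'origin': array([0.14115189, 0.71223279, 0.5099139 ]), 'attitude': array([-2.01219453,  0.01623866, -2.55107139])}
scene rotor [(array([298.6, 416.2]), 0.91), (array([285.3, 369.5]), 0.69), (array([250.9, 383.7]), 0.41)]
scene rotor_grip [(array([259.7, 371.6]), 0.65)]
scene hub_seat [(array([336.5, 285.7]), 0.7), (array([290.7, 275.3]), 0.66)]
scene drawer_front [(array([335.8, 362.9]), 0.65)]
scene mill [(array([337.4, 285.8]), 0.75)]
scene mug [(array([257.6, 296.3]), 0.83)]
scene caliper [(array([252.9, 383.9]), 0.72)]
{'mtx': array([[437.3155825 ,   0.        , 325.01869654],
       [  0.        , 437.3155825 , 243.32837835],
       [  0.        ,   0.        ,   1.        ]]), 'origin': array([ 0.56274172, -0.00349073,  0.91830229]), 'attitude': array([-3.07809124,  0.00614985, -1.58289278])}
top rotor [(array([312.5, 369.6]), 0.92), (array([265.8, 364.7]), 0.61)]
top rotor_grip [(array([266.4, 363.1]), 0.84), (array(
[... 295 characters left out ...]
), 0.78), (array([317.7, 265.3]), 0.45)]
{'time_s': 0.8, 'qpos': array([-1.29059113e+00,  2.99897657e-01,  1.52102462e+00, -1.18683889e-05,
        1.32069187e+00, -6.65907628e-02]), 'joint_vel': array([ 0.00090404,  0.00063485, -0.0004373 ,  0.00025702,  0.00137478,
       -0.00055449]), 'tau': array([-2.82005880e-03, -5.31630599e+01, -3.52904105e+01,  7.07111391e-02,
        2.12561921e-02, -9.01941689e-06]), 'ee_pos': array([ 0.18693115, -0.51723911,  0.18373644]), 'eef_rot': array([-3.14157045e+00,  1.00438112e-05,  3.46798900e-01]), 'force': array([-0.07569652, -0.62041961, -1.06318783]), 'moment': array([-0.03381456, -0.01779512,  0.02162367]), 'grip_width': 0.09404069439296109} 0.0188
```

View pics/scene0.png

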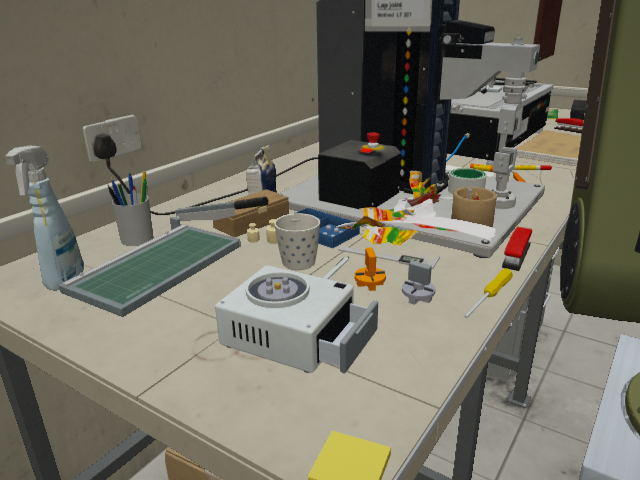

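View pics/top0.png

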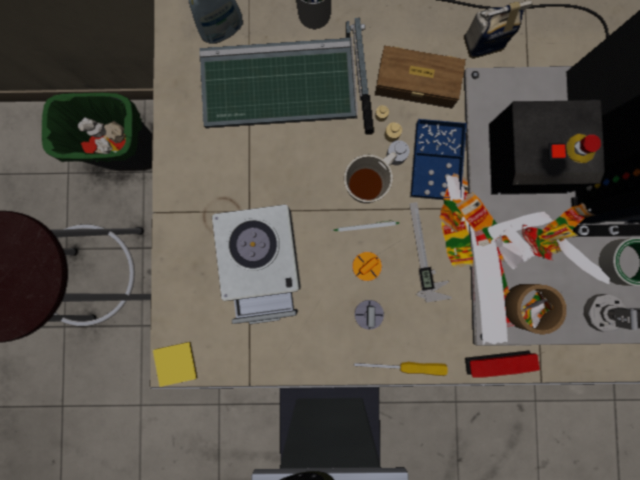

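```bash
python3 - <<'E'
import cv2
a=cv2.imread("pics/top0.png");c=cv2.resize(a[180:350,190:390],None,fx=4,fy=4*.88,interpolation=cv2.INTER_CUBIC);c=cv2.resize(a[185:335,200:400],None,fx=4,fy=4,interpolation=cv2.INTER_CUBIC);cv2.imwrite("pics/topc0.png",c)
a=cv2.imread("pics/scene0.png");c=cv2.resize(a[220:370,240:440],None,fx=4,fy=4,interpolation=cv2.INTER_CUBIC);cv2.imwrite("pics/scenec0.png",c)
E
```

```text
(no output)
```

View pics/topc0.png

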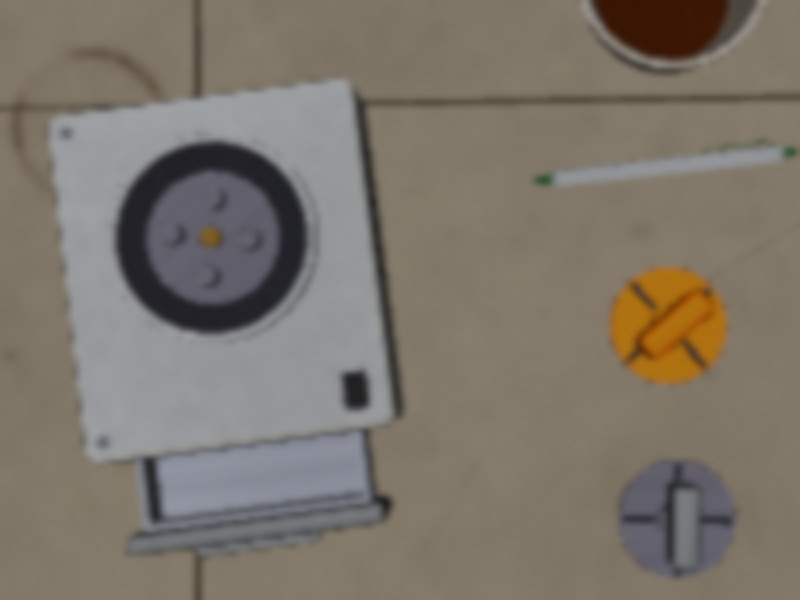

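View pics/scenec0.png

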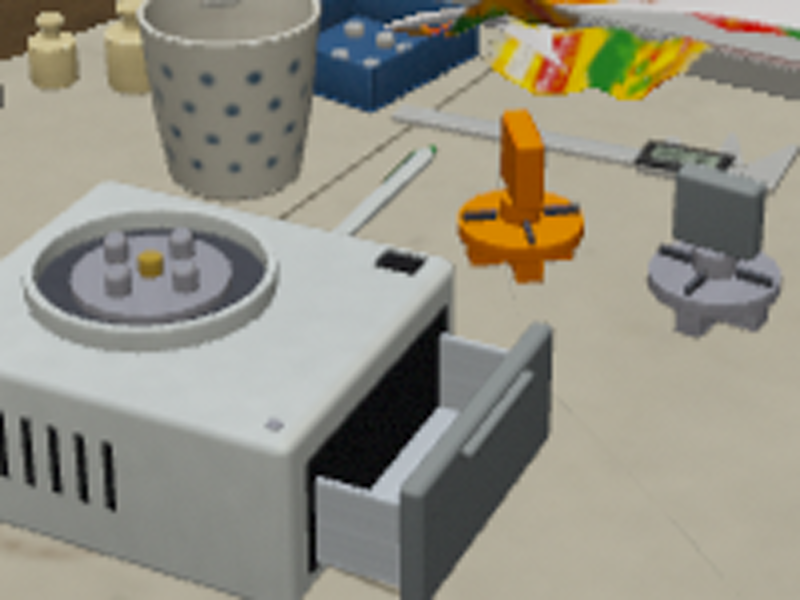

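The steel-grey rotor-shaped thing is at top (row 314, col 369) and scene (row 298, col 416). The orange one is at top (266, 367) and scene (285, 370). The grey one fits the description: steel with a grey tab, right of the mill. Both crops confirm it. Next I'll measure the geometry precisely.

```bash
python3 - <<'E'
from h import *
def T(a,z): 
    return atz("top",(185+(a[1]+.5)/4-.5,200+(a[0]+.5)/4-.5),z)
def S(a,z): return atz("scene",(220+(a[1]+.5)/4-.5,240+(a[0]+.5)/4-.5),z)
np.set_printoptions(precision=4,suppress=True)
print("ejector",T((210,237),.094),S((150,256),.094))
print("disc T",T((213,237),.086),"rim T",T((212,237),.088))
tp=[T(a,.098) for a in[(220,197),(174,234),(252,238),(209,274)]]
sp=[S(a,.096) for a in[(115,238),(180,235),(117,268),(186,266)]]
print("pins top",*tp,np.mean(tp,0));print("pins scene",*sp,np.mean(sp,0))
print("rot top disc",T((677,518),.022)," tabtop ends",T((684,485),.07),T((686,570),.07), 'knife',T((679,463),.022),T((677,574),.022),T((622,519),.022),T((733,521),.022))
print("rotor tabtop scene",[S(a,.07) for a in[(683,165),(766,187),(760,190),(678,172)]], "disc", S((714,280),.022))
print("mill corners",*[T(a,.08) for a in[(50,122),(350,80),(398,425),(88,460)]])
print("drawer front edge top",T((127,545),.067),T((388,505),.067), T((130,553),.067),T((388,517),.067))
E
python3 - <<'E'
import cv2
a=cv2.imread("pics/top0.png")
b=cv2.convertScaleAbs(a[215:275,215:295],alpha=1.8,beta=0);c=cv2.convertScaleAbs(a[285:345,330:410],alpha=1.8)
for n,i in(("hub",b),("rot",c)): cv2.imwrite(f"pics/{n}.png",cv2.resize(i,None,fx=10,fy=10,interpolation=cv2.INTER_CUBIC))
E
```

```text
ejector [0.6159 0.1388 0.094 ] [0.6153 0.1396 0.094 ]
disc T [0.6164 0.1387 0.086 ] rim T [0.6163 0.1388 0.088 ]
pins top [0.6345 0.1333 0.098 ] [0.6173 0.155  0.098 ] [0.6149 0.1183 0.098 ] [0.5982 0.1386 0.098 ] [0.6162 0.1363 0.098 ]
pins scene [0.6337 0.1383 0.096 ] [0.6133 0.1225 0.096 ] [0.618  0.1566 0.096 ] [0.5963 0.1411 0.096 ] [0.6153 0.1396 0.096 ]
rot top disc [ 0.4746 -0.086   0.022 ]  tabtop ends [ 0.495  -0.0853  0.07  ] [ 0.4545 -0.0855  0.07  ] knife [ 0.5023 -0.0875  0.022 ] [ 0.4464 -0.0855  0.022 ] [ 0.4744 -0.0581  0.022 ] [ 0.4727 -0.1144  0.022 ]
rotor tabtop scene [array([ 0.4917, -0.0858,  0.07  ]), array([ 0.4521, -0.0857,  0.07  ]), array([ 0.4531, -0.0817,  0.07  ]), array([ 0.4907, -0.0784,  0.07  ])] disc [ 0.4696 -0.0771  0.022 ]
mill corners [0.6734 0.2184 0.08  ] [0.692  0.0733 0.08  ] [0.5258 0.0515 0.08  ] [0.5109 0.1996 0.08  ]
drawer front edge top [0.4691 0.1838 0.067 ] [0.4868 0.0575 0.067 ] [0.4653 0.1823 0.067 ] [0.4811 0.0576 0.067 ]
```

View pics/hub.png

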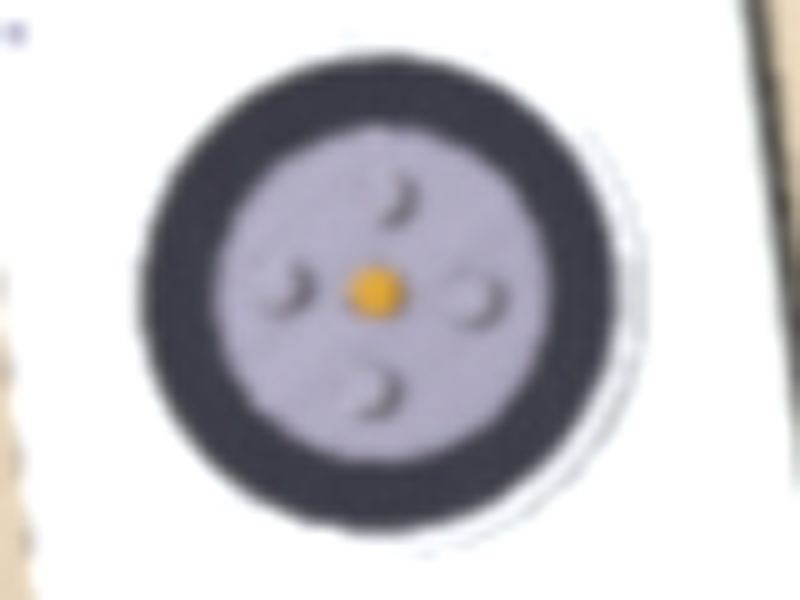

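View pics/rot.png

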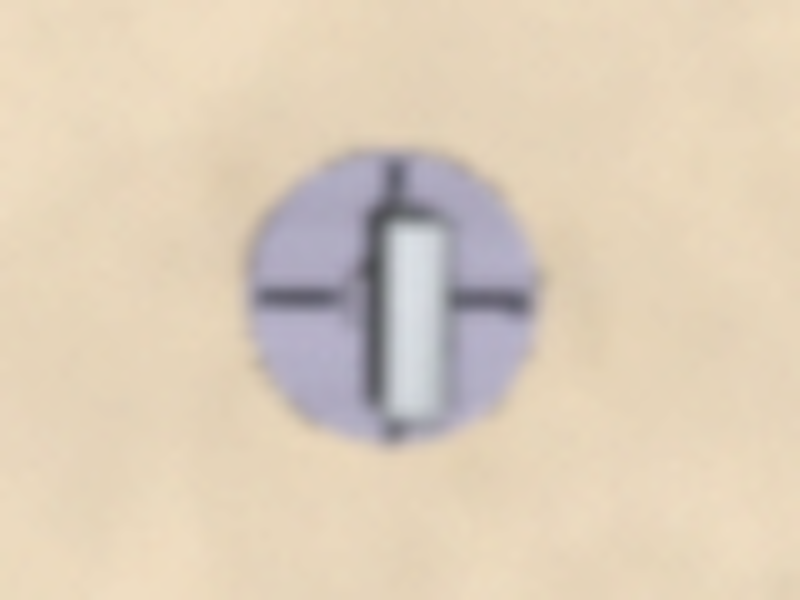

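Emit:
{"op": "carry_out", "data": {
  "deltas": [
    {"wz": 0.94,"jaw": 0},
    {"wz": 0.94},
    {"wz": 0.94},
    {"x": 0.526,"y": -1},
    {"x": 0.526,"y": -1},
    {"x": 0.526,"y": -1},
    {"x": 0.526,"y": -1},
    {"x": 0.526,"y": -1},
    {"x": 0.526,"y": -1},
    {"x": 0.526,"y": -1},
    {"x": 0.526,"y": -1},
    {"x": 0.526,"y": -1}
  ]
}}

```text
invalid input
```

Emit:
{"op": "carry_out", "data": {
  "deltas": [
    {"x": 0.526,"y": -1},
    {"x": 0.526,"y": -1},
    {"x": 0.526,"y": -1},
    {"x": 0.526,"y": -1},
    {"x": 0.526,"y": -1},
    {"x": 0.526,"y": -1},
    {"x": 0.526,"y": -1},
    {"x": 0.526,"y": -1},
    {"x": 0.526,"y": -1},
    {"x": 0.526,"y": -1},
    {"x": 0.526,"y": -1},
    {"x": 0.526,"y": -1}
  ]
}}

```text
invalid input
```

Emit:
{"op": "carry_out", "data": {
  "deltas": [
    {"x": 0.526,"y": -1,"z": 0.6},
    {"x": 0.526,"y": -1,"z": 0.8},
    {"x": 0.526,"y": -1,"z": 0.8},
    {"x": 0.526,"y": -1,"z": 0.8},
    {"x": 0.526,"y": -1,"z": 0.8},
    {"x": 0.526,"y": -1,"z": 0.8},
    {"x": 0.526,"y": -1,"z": 0.8},
    {"x": 0.526,"y": -1,"z": 0.8},
    {"x": 0.526,"y": -1,"z": 0.8},
    {"x": 0}
  ]
}}

```text
invalid input
```

Emit:
{"op": "carry_out", "data": {
  "deltas": [
    {"x": 0,"y": 0,"z": 0,"wx": 0,"wy": 0,"wz": 0.94,"jaw": 0}
  ],
  "squeeze": 20
}}

```text
time_s: 0.88
ee_pos: [0.1869, -0.5173, 0.1837]
eef_rot: [3.142, -0.0, 0.273]
force: [0.7, -0.7, -0.3]
grip_width: 0.0903
```

Emit:
{"op": "carry_out", "data": {
  "deltas": [
    {"x": 0,"y": 0,"z": 0,"wx": 0,"wy": 0,"wz": 0.94,"jaw": 0},
    {"x": 0,"y": 0,"z": 0,"wx": 0,"wy": 0,"wz": 0.94,"jaw": 0},
    {"x": 0.526,"y": -1,"z": 0,"wx": 0,"wy": 0,"wz": 0,"jaw": 0},
    {"x": 0.526,"y": -1,"z": 0,"wx": 0,"wy": 0,"wz": 0,"jaw": 0},
    {"x": 0.526,"y": -1,"z": 0,"wx": 0,"wy": 0,"wz": 0,"jaw": 0},
    {"x": 0.526,"y": -1,"z": 0,"wx": 0,"wy": 0,"wz": 0,"jaw": 0},
    {"x": 0.526,"y": -1,"z": 0,"wx": 0,"wy": 0,"wz": 0,"jaw": 0},
    {"x": 0.526,"y": -1,"z": 0,"wx": 0,"wy": 0,"wz": 0,"jaw": 0},
    {"x": 0.526,"y": -1,"z": 0,"wx": 0,"wy": 0,"wz": 0,"jaw": 0},
    {"x": 0.526,"y": -1,"z": 0,"wx": 0,"wy": 0,"wz": 0,"jaw": 0},
    {"x": 0.526,"y": -1,"z": 0,"wx": 0,"wy": 0,"wz": 0,"jaw": 0}
  ]
}}

```text
time_s: 1.8
ee_pos: [0.2594, -0.3261, 0.1838]
eef_rot: [3.141, -0.0, 0.121]
force: [1.0, 0.1, 0.1]
grip_width: 0.0174
```

Emit:
{"op": "carry_out", "data": {
  "deltas": [
    {"x": 0.526,"y": -1,"z": 0,"wx": 0,"wy": 0,"wz": 0,"jaw": 0},
    {"x": 0.526,"y": -1,"z": 0,"wx": 0,"wy": 0,"wz": 0,"jaw": 0},
    {"x": 0.526,"y": -1,"z": 0,"wx": 0,"wy": 0,"wz": 0,"jaw": 0},
    {"x": 0.526,"y": -1,"z": 0,"wx": 0,"wy": 0,"wz": 0,"jaw": 0},
    {"x": 0.526,"y": -1,"z": 0,"wx": 0,"wy": 0,"wz": 0,"jaw": 0},
    {"x": 0.526,"y": -1,"z": 0,"wx": 0,"wy": 0,"wz": 0,"jaw": 0},
    {"x": 0.526,"y": -1,"z": 0,"wx": 0,"wy": 0,"wz": 0,"jaw": 0},
    {"x": 0.526,"y": -1,"z": 0,"wx": 0,"wy": 0,"wz": 0,"jaw": 0},
    {"x": 0.526,"y": -1,"z": 0,"wx": 0,"wy": 0,"wz": 0,"jaw": 0},
    {"x": 0.526,"y": -1,"z": 0,"wx": 0,"wy": 0,"wz": 0,"jaw": 0},
    {"x": 0.526,"y": -1,"z": 0,"wx": 0,"wy": 0,"wz": 0,"jaw": 0},
    {"x": 0.526,"y": -1,"z": 0,"wx": 0,"wy": 0,"wz": 0,"jaw": 0}
  ]
}}

```text
time_s: 2.8
ee_pos: [0.3557, -0.0725, 0.184]
eef_rot: [3.141, -0.001, 0.121]
force: [-0.0, -1.1, -0.6]
grip_width: 0.0002
```

Emit:
{"op": "carry_out", "data": {
  "deltas": [
    {"x": 0.526,"y": -1,"z": 0.8,"wx": 0,"wy": 0,"wz": 0,"jaw": 0},
    {"x": 0.526,"y": -1,"z": 0.8,"wx": 0,"wy": 0,"wz": 0,"jaw": 0},
    {"x": 0.526,"y": -1,"z": 0.8,"wx": 0,"wy": 0,"wz": 0,"jaw": 0},
    {"x": 0.526,"y": -1,"z": 0.8,"wx": 0,"wy": 0,"wz": 0,"jaw": 0},
    {"x": 0.526,"y": -1,"z": 0.8,"wx": 0,"wy": 0,"wz": 0,"jaw": 0},
    {"x": 0.526,"y": -1,"z": 0.8,"wx": 0,"wy": 0,"wz": 0,"jaw": 0},
    {"x": 0.526,"y": -1,"z": 0.8,"wx": 0,"wy": 0,"wz": 0,"jaw": 0},
    {"x": 0.526,"y": -1,"z": 0.8,"wx": 0,"wy": 0,"wz": 0,"jaw": 0},
    {"x": 0.526,"y": -1,"z": 0.8,"wx": 0,"wy": 0,"wz": 0,"jaw": 0},
    {"x": 0,"y": 0,"z": 0,"wx": 0,"wy": 0,"wz": 0,"jaw": 0}
  ]
}}

```text
time_s: 3.63
ee_pos: [0.4272, 0.1187, 0.0373]
eef_rot: [-3.141, 0.003, 0.123]
force: [0.2, -0.9, -0.8]
grip_width: 0.0003
```

Emit:
{"op": "carry_out", "data": {
  "deltas": [
    {"x": 0.5,"y": 0,"z": 0,"wx": 0,"wy": 0,"wz": 0,"jaw": 0},
    {"x": 0.5,"y": 0,"z": 0,"wx": 0,"wy": 0,"wz": 0,"jaw": 0},
    {"x": 0.5,"y": 0,"z": 0,"wx": 0,"wy": 0,"wz": 0,"jaw": 0},
    {"x": 0.5,"y": 0,"z": 0,"wx": 0,"wy": 0,"wz": 0,"jaw": 0},
    {"x": 0.5,"y": 0,"z": 0,"wx": 0,"wy": 0,"wz": 0,"jaw": 0},
    {"x": 0.5,"y": 0,"z": 0,"wx": 0,"wy": 0,"wz": 0,"jaw": 0},
    {"x": 0,"y": 0,"z": 0,"wx": 0,"wy": 0,"wz": 0,"jaw": 0}
  ]
}}

```text
time_s: 4.22
ee_pos: [0.4884, 0.1235, 0.0402]
eef_rot: [-3.142, -0.001, 0.121]
force: [-0.1, -0.2, 0.1]
grip_width: 0.0007
```

Emit:
{"op": "carry_out", "data": {
  "deltas": [
    {"x": 0.2,"y": 0,"z": 0,"wx": 0,"wy": 0,"wz": 0,"jaw": 0},
    {"x": 0.2,"y": 0,"z": 0,"wx": 0,"wy": 0,"wz": 0,"jaw": 0},
    {"x": 0,"y": 0,"z": 0,"wx": 0,"wy": 0,"wz": 0,"jaw": 0}
  ]
}}

```text
time_s: 4.47
ee_pos: [0.4955, 0.1245, 0.0399]
eef_rot: [3.142, -0.0, 0.121]
force: [-0.4, -0.3, 0.0]
grip_width: 0.0008
```

Emit:
{"op": "carry_out", "data": {
  "deltas": [
    {"x": 0.2,"y": 0,"z": 0,"wx": 0,"wy": 0,"wz": 0,"jaw": 0},
    {"x": 0.1,"y": 0,"z": 0,"wx": 0,"wy": 0,"wz": 0,"jaw": 0}
  ]
}}

```text
time_s: 4.63
ee_pos: [0.4965, 0.1248, 0.0394]
eef_rot: [3.141, 0.012, 0.121]
force: [-46.0, -7.5, 35.0]
grip_width: 0.0008
```

```bash
python3 - <<'E'
from h import *
a=ctrl.camera("scene");cv2.imwrite("pics/s1.png",cv2.resize(a[220:370,240:440],None,fx=4,fy=4,interpolation=cv2.INTER_CUBIC))
print(ctrl.get_obs()["force"])
E
```

```text
[-36.1221617   -7.78392486  27.25666276]
```

View pics/s1.png

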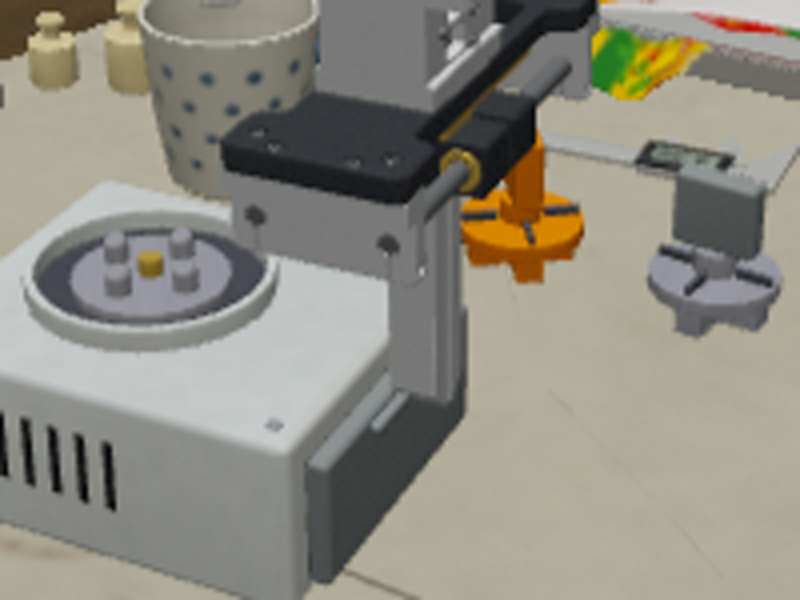

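The crop shows the drawer's front panel shut against the housing (around 385, 450), and a 46 N reaction confirms the hard stop. Next I back off and go over the grey rotor.

Emit:
{"op": "carry_out", "data": {
  "deltas": [
    {"x": 0,"y": 0,"z": 0,"wx": 0,"wy": 0,"wz": 0,"jaw": 0},
    {"x": -0.5,"y": 0,"z": 0,"wx": 0,"wy": 0,"wz": 0,"jaw": 0},
    {"x": -1,"y": 0,"z": -0.5,"wx": 0,"wy": 0,"wz": 0,"jaw": 0},
    {"x": -1,"y": 0,"z": -1,"wx": 0,"wy": 0,"wz": 0,"jaw": 0},
    {"x": 0,"y": 0,"z": -1,"wx": 0,"wy": 0,"wz": 0.85,"jaw": 30},
    {"x": 0,"y": 0,"z": -1,"wx": 0,"wy": 0,"wz": 0.84,"jaw": 60},
    {"x": 0,"y": 0,"z": -1,"wx": 0,"wy": 0,"wz": 0,"jaw": 60},
    {"x": 0,"y": 0,"z": 0,"wx": 0,"wy": 0,"wz": 0,"jaw": 60}
  ]
}}

```text
time_s: 5.35
ee_pos: [0.4531, 0.1198, 0.1335]
eef_rot: [-3.14, -0.006, -0.014]
force: [-0.6, -0.5, -0.5]
grip_width: 0.0235
```

Emit:
{"op": "carry_out", "data": {
  "deltas": [
    {"x": 0.12,"y": 1,"z": 0,"wx": 0,"wy": 0,"wz": 0,"jaw": 60},
    {"x": 0.12,"y": 1,"z": 0,"wx": 0,"wy": 0,"wz": 0,"jaw": 60},
    {"x": 0.12,"y": 1,"z": 0,"wx": 0,"wy": 0,"wz": 0,"jaw": 60},
    {"x": 0.12,"y": 1,"z": 0,"wx": 0,"wy": 0,"wz": 0,"jaw": 60},
    {"x": 0.12,"y": 1,"z": 0,"wx": 0,"wy": 0,"wz": 0,"jaw": 60},
    {"x": 0.12,"y": 1,"z": 0,"wx": 0,"wy": 0,"wz": 0,"jaw": 60},
    {"x": 0.12,"y": 1,"z": 0,"wx": 0,"wy": 0,"wz": 0,"jaw": 60},
    {"x": 0.12,"y": 1,"z": 0,"wx": 0,"wy": 0,"wz": 0,"jaw": 60},
    {"x": 0.12,"y": 1,"z": 0,"wx": 0,"wy": 0,"wz": 0,"jaw": 60},
    {"x": 0.12,"y": 1,"z": 0,"wx": 0,"wy": 0,"wz": 0,"jaw": 60},
    {"x": 0,"y": 0.25,"z": 0,"wx": 0,"wy": 0,"wz": 0,"jaw": 60},
    {"x": 0,"y": 0,"z": 0,"wx": 0,"wy": 0,"wz": 0,"jaw": 60}
  ]
}}

```text
time_s: 6.35
ee_pos: [0.4724, -0.0866, 0.1292]
eef_rot: [-3.141, 0.001, -0.015]
force: [1.3, -0.0, -0.4]
grip_width: 0.0568
```

```bash
python3 - <<'E'
from h import *
np.set_printoptions(precision=4,suppress=True)
a=ctrl.camera("scene");cv2.imwrite("pics/s2.png",cv2.resize(a[200:350,320:520],None,fx=4,fy=4,interpolation=cv2.INTER_CUBIC))
o=ctrl.get_obs();print(o["ee_pos"],o["eef_rot"],o["grip_width"])
E
```

```text
[ 0.4724 -0.0858  0.1293] [-3.1413  0.0005 -0.0148] 0.0560751081177128
```

View pics/s2.png

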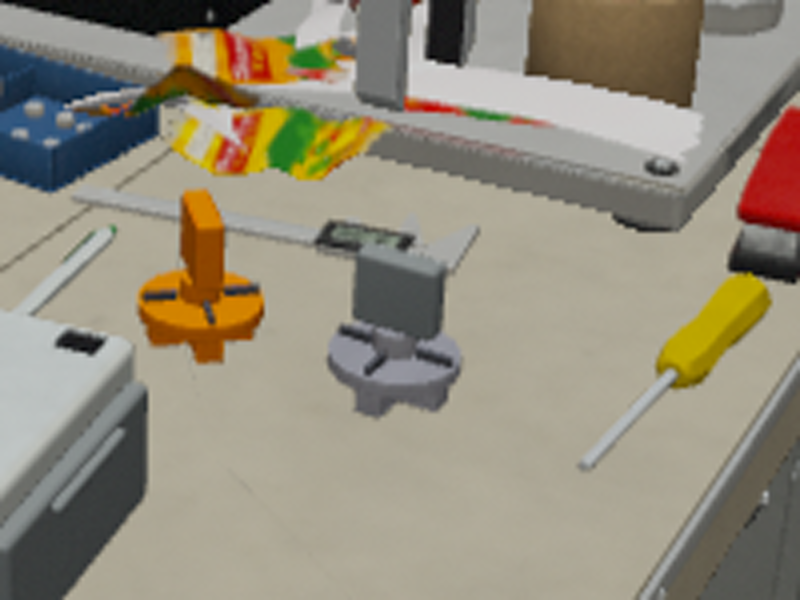

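The crop shows the fingers (about 382, 60) above the grey rotor (tab at 400, 290), with the orange one well to the left. The drawer stays shut. Now I descend.

Emit:
{"op": "carry_out", "data": {
  "deltas": [
    {"x": 0.08,"y": 0,"z": 1,"wx": 0,"wy": 0,"wz": 0,"jaw": 60},
    {"x": 0,"y": 0,"z": 1,"wx": 0,"wy": 0,"wz": 0,"jaw": 60},
    {"x": 0,"y": 0,"z": 1,"wx": 0,"wy": 0,"wz": 0,"jaw": 60},
    {"x": 0,"y": 0,"z": 0.8,"wx": 0,"wy": 0,"wz": 0,"jaw": 60},
    {"x": 0,"y": 0,"z": 0.5,"wx": 0,"wy": 0,"wz": 0,"jaw": 60},
    {"x": 0,"y": 0,"z": 0.35,"wx": 0,"wy": 0,"wz": 0,"jaw": 60},
    {"x": 0,"y": 0,"z": 0,"wx": 0,"wy": 0,"wz": 0,"jaw": 40},
    {"x": 0,"y": 0,"z": 0,"wx": 0,"wy": 0,"wz": 0,"jaw": 20},
    {"x": 0,"y": 0,"z": 0,"wx": 0,"wy": 0,"wz": 0,"jaw": 0},
    {"x": 0,"y": 0,"z": 0,"wx": 0,"wy": 0,"wz": 0,"jaw": 0},
    {"x": 0,"y": 0,"z": 0,"wx": 0,"wy": 0,"wz": 0,"jaw": 0},
    {"x": 0,"y": 0,"z": 0,"wx": 0,"wy": 0,"wz": 0,"jaw": 0}
  ],
  "squeeze": 50
}}

```text
time_s: 7.4
ee_pos: [0.4744, -0.086, 0.0372]
eef_rot: [3.141, -0.001, -0.014]
force: [0.2, -0.0, 0.6]
grip_width: 0.02
```

Emit:
{"op": "carry_out", "data": {
  "deltas": [
    {"x": 0,"y": 0,"z": 0,"wx": 0,"wy": 0,"wz": 0,"jaw": 0},
    {"x": 0,"y": 0,"z": 0,"wx": 0,"wy": 0,"wz": 0,"jaw": 0},
    {"x": 0,"y": 0,"z": 0,"wx": 0,"wy": 0,"wz": 0,"jaw": 0}
  ]
}}

```text
time_s: 7.65
ee_pos: [0.4743, -0.0859, 0.0369]
eef_rot: [-3.142, -0.0, -0.014]
force: [0.6, 1.1, 1.5]
grip_width: 0.0136
```

```bash
python3 - <<'E'
from h import *
np.set_printoptions(precision=4,suppress=True)
a=ctrl.camera("scene");cv2.imwrite("pics/s3.png",cv2.resize(a[200:350,320:520],None,fx=4,fy=4,interpolation=cv2.INTER_CUBIC))
o=ctrl.get_obs();print(o["ee_pos"],o["eef_rot"],o["grip_width"],o["force"])
E
```

```text
[ 0.4743 -0.0859  0.0369] [ 3.1416 -0.0003 -0.014 ] 0.013681568952406612 [-0.0226  1.3693  2.2343]
```

View pics/s3.png

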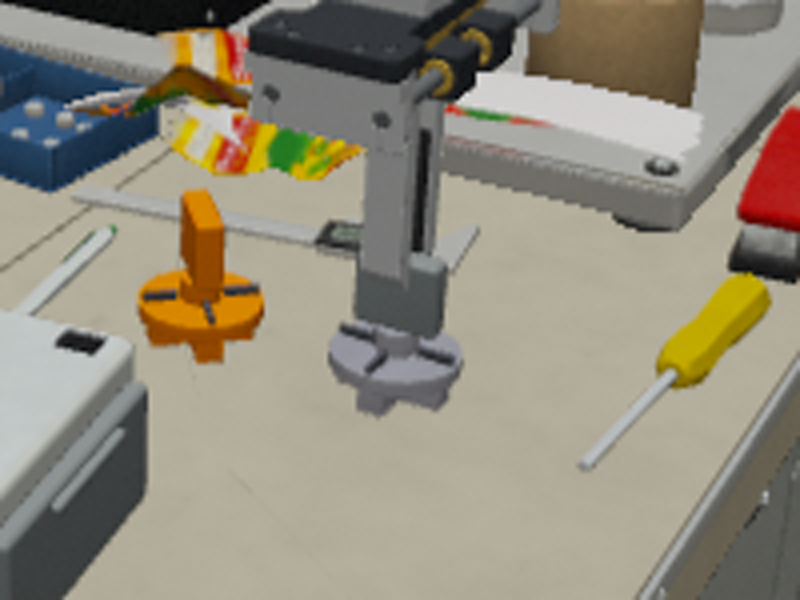

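```bash
python3 - <<'E'
from h import *
for P in([.4743,-.079,.037],[.4743,-.079,.0557],[.4743,-.079,.07],[.4743,-.0859,0],[.4543,-.079,.037],[.4943,-.079,.037]):
    u=proj("scene",np.array(P))[0];print(P,(u-[320,200])*4)
E
```

```text
[0.4743, -0.079, 0.037] [386.560929   324.70978574]
[0.4743, -0.079, 0.0557] [389.0896712  287.72594204]
[0.4743, -0.079, 0.07] [391.05214599 259.02398073]
[0.4743, -0.0859, 0] [388.11641019 389.47425188]
[0.4543, -0.079, 0.037] [428.29439632 336.49287761]
[0.4943, -0.079, 0.037] [345.70104865 313.17334376]
```

```bash
python3 - <<'E'
from h import *
def ov(src,dst,c,yaw,cam="scene",off=(320,200)):
    im=cv2.imread(src)
    R=np.array([[np.cos(yaw),-np.sin(yaw)],[np.sin(yaw),np.cos(yaw)]])
    def dr(pts,col):
        p=np.array(pts,float);p[:,:2]=p[:,:2]@R.T+c[:2];p[:,2]+=c[2]
        u=((proj(cam,p)-np.array(off)+.5)*4-.5).astype(np.int32);cv2.polylines(im,[u.reshape(-1,1,2)],True,col,1)
    for z in(.034,.07): dr([(.02,.007,z),(-.02,.007,z),(-.02,-.007,z),(.02,-.007,z)],(0,0,255))
    t=np.linspace(0,6.28,60)
    for z in(.014,.022): dr([(.03*np.cos(a),.03*np.sin(a),z) for a in t],(0,255,0))
    dr([(-.025,.0065,0),(-.025,-.0065,0),(.025,-.0065,0),(.025,.0065,0)],(255,0,0))
    dr([(.0065,-.025,0),(-.0065,-.025,0),(-.0065,.025,0),(.0065,.025,0)],(255,0,0))
    cv2.imwrite(dst,im)
ov("pics/s3.png","pics/s3o.png",np.array([.4743,-.0859,0]),-.014)
cv2.imwrite("pics/t3.png",cv2.resize(cv2.imread("pics/top0.png")[285:345,330:410],None,fx=4,fy=4,interpolation=cv2.INTER_CUBIC))
ov("pics/topc0.png","pics/t3o.png",np.array([.4743,-.0859,0]),-.014,"top",(200,185))
b=cv2.imread("pics/s3o.png")[200:450,250:550];a=cv2.imread("pics/t3o.png")[420:600,570:790]
a=cv2.resize(a,(300,245));cv2.imwrite("pics/o.png",np.hstack([cv2.resize(b,(460,383)),cv2.copyMakeBorder(a,0,383-245,0,0,cv2.BORDER_CONSTANT)]))
E
```

```text
(no output)
```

View pics/o.png

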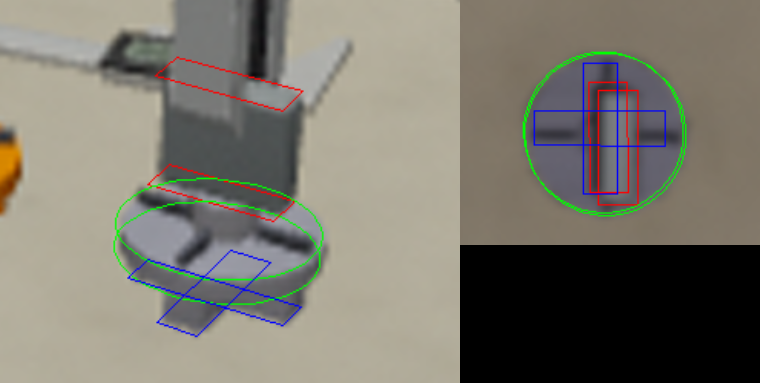

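The overlay fits the rotor within about 2 mm in both cameras, and the grip width of 13.6 mm matches the 14 mm tab. Now I lift and carry it.

Emit:
{"op": "carry_out", "data": {
  "deltas": [
    {"x": 0,"y": 0,"z": -0.5,"wx": 0,"wy": 0,"wz": 0,"jaw": 0},
    {"x": 0,"y": 0,"z": -1,"wx": 0,"wy": 0,"wz": 0,"jaw": 0},
    {"x": 0,"y": 0,"z": -1,"wx": 0,"wy": 0,"wz": 0,"jaw": 0},
    {"x": 0,"y": 0,"z": -1,"wx": 0,"wy": 0,"wz": 0,"jaw": 0},
    {"x": 0,"y": 0,"z": -1,"wx": 0,"wy": 0,"wz": 0,"jaw": 0},
    {"x": 0,"y": 0,"z": -1,"wx": 0,"wy": 0,"wz": 0,"jaw": 0},
    {"x": 0,"y": 0,"z": -1,"wx": 0,"wy": 0,"wz": 0,"jaw": 0},
    {"x": 0,"y": 0,"z": 0,"wx": 0,"wy": 0,"wz": 0,"jaw": 0}
  ],
  "squeeze": 60
}}

```text
time_s: 8.37
ee_pos: [0.4755, -0.0863, 0.1708]
eef_rot: [3.14, -0.005, -0.014]
force: [0.1, -0.7, -1.4]
grip_width: 0.0131
```

Emit:
{"op": "carry_out", "data": {
  "deltas": [
    {"x": 0.578,"y": -0.945,"z": 0,"wx": 0,"wy": 0,"wz": 0,"jaw": 0},
    {"x": 0.578,"y": -0.945,"z": 0,"wx": 0,"wy": 0,"wz": 0,"jaw": 0},
    {"x": 0.578,"y": -0.945,"z": 0,"wx": 0,"wy": 0,"wz": 0,"jaw": 0},
    {"x": 0.578,"y": -0.945,"z": 0,"wx": 0,"wy": 0,"wz": 0,"jaw": 0},
    {"x": 0.578,"y": -0.945,"z": 0,"wx": 0,"wy": 0,"wz": 0,"jaw": 0},
    {"x": 0.578,"y": -0.945,"z": 0,"wx": 0,"wy": 0,"wz": 0,"jaw": 0},
    {"x": 0.578,"y": -0.945,"z": 0,"wx": 0,"wy": 0,"wz": 0,"jaw": 0},
    {"x": 0.578,"y": -0.945,"z": 0,"wx": 0,"wy": 0,"wz": 0,"jaw": 0},
    {"x": 0.578,"y": -0.945,"z": 0,"wx": 0,"wy": 0,"wz": 0,"jaw": 0},
    {"x": 0.578,"y": -0.945,"z": 0,"wx": 0,"wy": 0,"wz": 0,"jaw": 0},
    {"x": 0.578,"y": -0.945,"z": 0,"wx": 0,"wy": 0,"wz": 0,"jaw": 0},
    {"x": 0.578,"y": -0.945,"z": 0,"wx": 0,"wy": 0,"wz": 0,"jaw": 0}
  ]
}}

```text
time_s: 9.37
ee_pos: [0.6162, 0.1398, 0.1656]
eef_rot: [3.141, 0.002, -0.014]
force: [0.1, 0.2, -1.9]
grip_width: 0.0134
```

Emit:
{"op": "carry_out", "data": {
  "deltas": [
    {"x": 0,"y": 0,"z": 0,"wx": 0,"wy": 0,"wz": -0.87,"jaw": 0},
    {"x": 0,"y": 0,"z": 0,"wx": 0,"wy": 0,"wz": -0.87,"jaw": 0},
    {"x": 0,"y": 0,"z": 0,"wx": 0,"wy": 0,"wz": -0.87,"jaw": 0},
    {"x": 0,"y": 0,"z": 0,"wx": 0,"wy": 0,"wz": -0.87,"jaw": 0},
    {"x": 0,"y": 0,"z": 0,"wx": 0,"wy": 0,"wz": -0.87,"jaw": 0},
    {"x": 0,"y": 0,"z": 0,"wx": 0,"wy": 0,"wz": -0.87,"jaw": 0},
    {"x": 0,"y": 0,"z": 0,"wx": 0,"wy": 0,"wz": -0.87,"jaw": 0},
    {"x": 0,"y": 0,"z": 0,"wx": 0,"wy": 0,"wz": -0.87,"jaw": 0},
    {"x": 0,"y": 0,"z": 0,"wx": 0,"wy": 0,"wz": -0.87,"jaw": 0},
    {"x": 0,"y": 0,"z": 0,"wx": 0,"wy": 0,"wz": -0.85,"jaw": 0},
    {"x": 0,"y": 0,"z": 0,"wx": 0,"wy": 0,"wz": 0,"jaw": 0}
  ]
}}

```text
time_s: 10.28
ee_pos: [0.6157, 0.1388, 0.1657]
eef_rot: [-3.141, 0.001, 0.684]
force: [0.3, 0.3, -1.6]
grip_width: 0.013
```

```bash
python3 - <<'E'
from h import *
np.set_printoptions(precision=4,suppress=True)
a=ctrl.camera("scene");cv2.imwrite("pics/s4f.png",a);cv2.imwrite("pics/s4.png",cv2.resize(a[190:340,200:400],None,fx=4,fy=4,interpolation=cv2.INTER_CUBIC))
o=ctrl.get_obs();print(o["time_s"],o["ee_pos"],o["eef_rot"],o["grip_width"],o["force"],o["qpos"])
E
```

```text
10.3333 [0.6158 0.1388 0.1658] [-3.141   0.0012  0.6793] 0.013094843421461683 [ 0.2389 -0.0842 -2.2944] [ 0.1637  0.4969  1.29   -0.0001  1.356   1.0552]
```

View pics/s4.png

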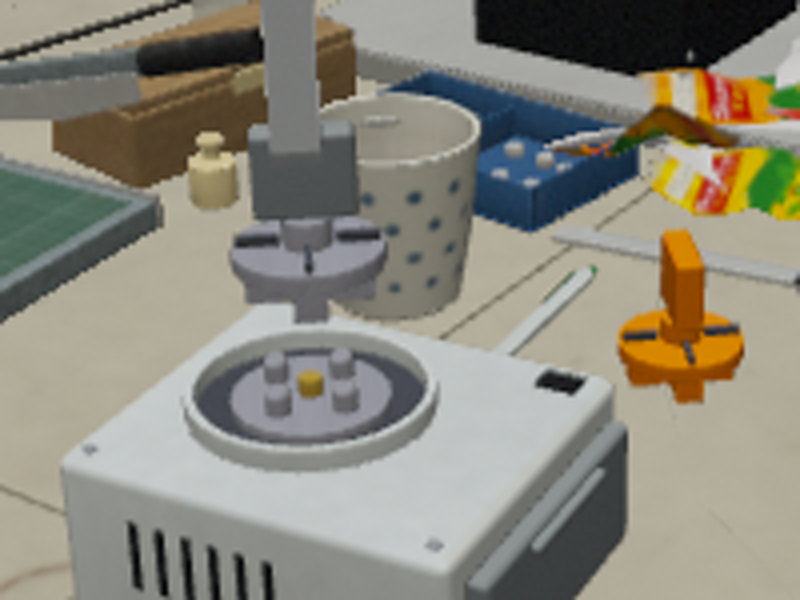

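```bash
python3 - <<'E'
from h import *
im=cv2.resize(cv2.imread("pics/s4f.png")[210:310,230:330],None,fx=8,fy=6*1.333,interpolation=cv2.INTER_CUBIC)
im=cv2.resize(cv2.imread("pics/s4f.png")[215:305,230:330],None,fx=6,fy=6,interpolation=cv2.INTER_CUBIC)
def dr(pts,c,yaw,col):
    R=np.array([[np.cos(yaw),-np.sin(yaw)],[np.sin(yaw),np.cos(yaw)]])
    p=np.array(pts,float);p[:,:2]=p[:,:2]@R.T+c[:2];p[:,2]+=c[2]
    u=((proj("scene",p)-[230,215]+.5)*6-.5).astype(np.int32);cv2.polylines(im,[u.reshape(-1,1,2)],True,col,1)
t=np.linspace(0,6.28,60)
c=np.array([.6158,.1388,.1289]);y=.679
for z in(.034,): dr([(.02,.007,z),(-.02,.007,z),(-.02,-.007,z),(.02,-.007,z)],c,y,(0,0,255))
dr([(.03*np.cos(a),.03*np.sin(a),.022) for a in t],c,y,(0,255,0))
dr([(.025*np.cos(a),.025*np.sin(a),.022) for a in(0,1.571,3.1416,4.712)],c,y,(0,255,0))
dr([(-.025,.0065,0),(-.025,-.0065,0),(.025,-.0065,0),(.025,.0065,0)],c,y,(255,0,0))
dr([(.0065,-.025,0),(-.0065,-.025,0),(-.0065,.025,0),(.0065,.025,0)],c,y,(255,0,0))
h=np.array([.6157,.1390,.086]);hy=np.radians(39)
dr([(.032*np.cos(a),.032*np.sin(a),0) for a in t],h,hy,(0,255,0))
dr([(.005*np.cos(a),.005*np.sin(a),.008) for a in t],h,hy,(0,255,255))
for i in(-1,1):
  for j in(-1,1): dr([(.013*i+.005*np.cos(a),.013*j+.005*np.sin(a),.0) for a in t],h,hy,(0,0,255));dr([(.013*i+.003*np.cos(a),.013*j+.003*np.sin(a),.012) for a in t],h,hy,(0,0,255))
cv2.imwrite("pics/o4.png",im)
E
```

```text
(no output)
```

View pics/o4.png

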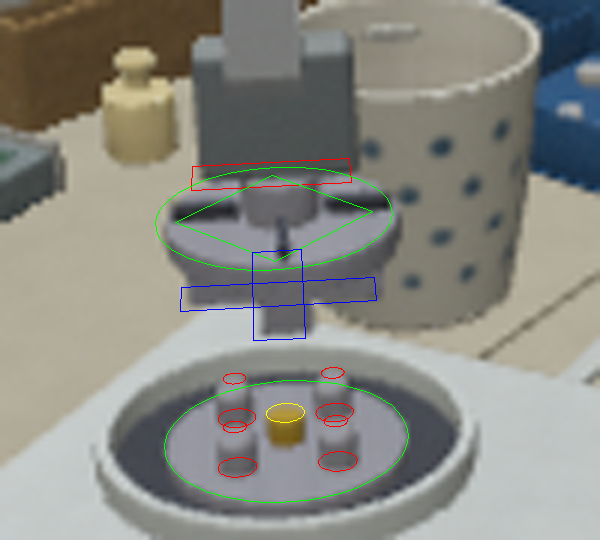

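The overlay shows the pins at 39° matching the hub drawn at 39°. The rotor sits about 1.3 mm towards −x of the tool, so I correct that and descend.

Emit:
{"op": "carry_out", "data": {
  "deltas": [
    {"x": 0.065,"y": 0,"z": 0.5,"wx": 0,"wy": 0,"wz": 0,"jaw": 0},
    {"x": 0,"y": 0,"z": 0.5,"wx": 0,"wy": 0,"wz": 0,"jaw": 0},
    {"x": 0,"y": 0,"z": 0.35,"wx": 0,"wy": 0,"wz": 0,"jaw": 0},
    {"x": 0,"y": 0,"z": 0,"wx": 0,"wy": 0,"wz": 0,"jaw": 0}
  ]
}}

```text
time_s: 10.67
ee_pos: [0.6161, 0.1396, 0.137]
eef_rot: [-3.14, 0.003, 0.68]
force: [1.0, 0.0, -2.3]
grip_width: 0.0133
```

Emit:
{"op": "carry_out", "data": {
  "deltas": [
    {"x": 0,"y": 0,"z": 0.15,"wx": 0,"wy": 0,"wz": 0,"jaw": 0},
    {"x": 0,"y": 0,"z": 0.15,"wx": 0,"wy": 0,"wz": 0,"jaw": 0},
    {"x": 0,"y": 0,"z": 0,"wx": 0,"wy": 0,"wz": 0,"jaw": 0}
  ]
}}

```text
time_s: 10.92
ee_pos: [0.617, 0.1397, 0.1333]
eef_rot: [-3.141, 0.0, 0.68]
force: [-0.5, -0.8, -1.5]
grip_width: 0.0137
```

Emit:
{"op": "carry_out", "data": {
  "deltas": [
    {"x": 0,"y": 0,"z": 0.1,"wx": 0,"wy": 0,"wz": 0,"jaw": 0},
    {"x": 0,"y": 0,"z": 0.1,"wx": 0,"wy": 0,"wz": 0,"jaw": 0},
    {"x": 0,"y": 0,"z": 0,"wx": 0,"wy": 0,"wz": 0,"jaw": 0}
  ]
}}

```text
time_s: 11.17
ee_pos: [0.6173, 0.1397, 0.13]
eef_rot: [3.141, -0.001, 0.68]
force: [-0.4, 0.5, 4.0]
grip_width: 0.0132
```

```bash
python3 - <<'E'
from h import *
np.set_printoptions(precision=4,suppress=True)
a=ctrl.camera("scene");cv2.imwrite("pics/s5.png",cv2.resize(a[215:305,230:330],None,fx=6,fy=6,interpolation=cv2.INTER_CUBIC))
o=ctrl.get_obs();print(o["ee_pos"],o["force"],o["moment"])
E
```

```text
[0.6174 0.1398 0.1302] [-0.1618  0.4981  3.5728] [ 0.009  -0.0182  0.0235]
```

View pics/s5.png

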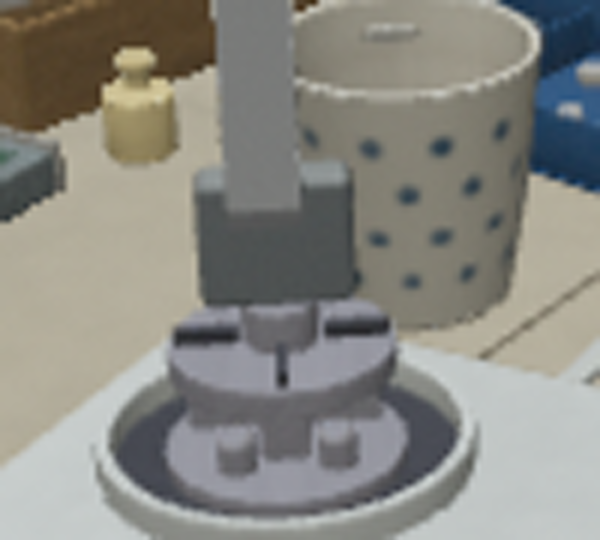

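The front key arm (col 285) hangs between the two front pins (238 and 338) with a gap on both sides. The roughly 5 N of force fits the ejector's preload. Pressing on.

Emit:
{"op": "carry_out", "data": {
  "deltas": [
    {"x": 0,"y": 0,"z": 0.1,"wx": 0,"wy": 0,"wz": 0,"jaw": 0},
    {"x": 0,"y": 0,"z": 0.1,"wx": 0,"wy": 0,"wz": 0,"jaw": 0},
    {"x": 0,"y": 0,"z": 0.1,"wx": 0,"wy": 0,"wz": 0,"jaw": 0},
    {"x": 0,"y": 0,"z": 0,"wx": 0,"wy": 0,"wz": 0,"jaw": 0}
  ]
}}

```text
time_s: 11.55
ee_pos: [0.6173, 0.1397, 0.1237]
eef_rot: [3.141, -0.0, 0.68]
force: [0.4, -0.1, 4.8]
grip_width: 0.0133
```

Emit:
{"op": "carry_out", "data": {
  "deltas": [
    {"x": 0,"y": 0,"z": 0.05,"wx": 0,"wy": 0,"wz": 0,"jaw": 0},
    {"x": 0,"y": 0,"z": 0,"wx": 0,"wy": 0,"wz": 0,"jaw": 0}
  ]
}}

```text
time_s: 11.72
ee_pos: [0.6174, 0.1398, 0.123]
eef_rot: [3.141, -0.001, 0.68]
force: [0.1, -0.5, 5.6]
grip_width: 0.0133
```

Emit:
{"op": "carry_out", "data": {
  "deltas": [
    {"x": 0,"y": 0,"z": 0.05,"wx": 0,"wy": 0,"wz": 0,"jaw": 0},
    {"x": 0,"y": 0,"z": 0,"wx": 0,"wy": 0,"wz": 0,"jaw": 0}
  ]
}}

```text
time_s: 11.88
ee_pos: [0.6176, 0.14, 0.1229]
eef_rot: [3.141, -0.002, 0.681]
force: [-1.1, 1.5, 12.0]
grip_width: 0.0138
```

Emit:
{"op": "carry_out", "data": {
  "deltas": [
    {"x": 0,"y": 0,"z": 0.03,"wx": 0,"wy": 0,"wz": 0,"jaw": 0},
    {"x": 0,"y": 0,"z": 0,"wx": 0,"wy": 0,"wz": 0,"jaw": 0}
  ]
}}

```text
time_s: 12.05
ee_pos: [0.6177, 0.1401, 0.1228]
eef_rot: [3.141, -0.002, 0.681]
force: [-3.2, 1.3, 14.5]
grip_width: 0.013
```

Emit:
{"op": "carry_out", "data": {
  "deltas": [
    {"x": 0,"y": 0,"z": 0,"wx": 0,"wy": 0,"wz": 0,"jaw": 0},
    {"x": 0,"y": 0,"z": 0,"wx": 0,"wy": 0,"wz": 0,"jaw": 0},
    {"x": 0,"y": 0,"z": 0,"wx": 0,"wy": 0,"wz": 0,"jaw": 0},
    {"x": 0,"y": 0,"z": 0,"wx": 0,"wy": 0,"wz": 0,"jaw": 0}
  ]
}}

```text
time_s: 12.38
ee_pos: [0.6177, 0.1401, 0.1228]
eef_rot: [3.141, -0.002, 0.681]
force: [-3.4, 1.1, 15.0]
grip_width: 0.0132
```

```bash
python3 - <<'E'
from h import *
np.set_printoptions(precision=4,suppress=True)
a=ctrl.camera("scene");cv2.imwrite("pics/s6.png",cv2.resize(a[225:360,220:400],None,fx=4.4,fy=4.4,interpolation=cv2.INTER_CUBIC))
o=ctrl.get_obs();print(o["time_s"],o["ee_pos"],o["force"],o["moment"],o["grip_width"])
E
```

```text
12.4333 [0.6177 0.1401 0.1228] [-3.0813  1.544  13.5102] [ 0.0649  0.5655 -0.0402] 0.013380982220073553
```

View pics/s6.png

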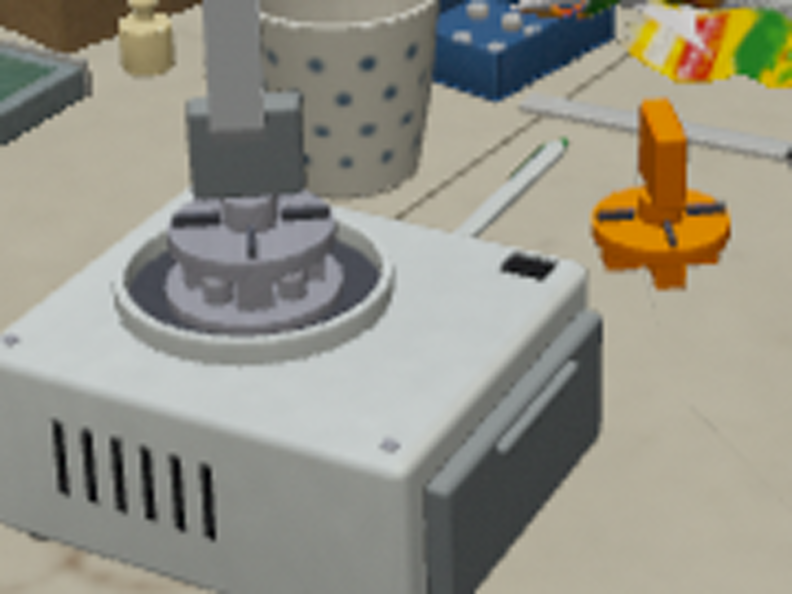

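The rotor sits on the hub, with the arm (col 255) between the pins and the underside on the hub face. The drawer panel is shut, and the mug, caliper and orange part are untouched.

```bash
python3 - <<'E'
from h import *
print(ctrl.hand_in())
E
```

```text
the job is handed in; nothing more can be done
None
```

The job is handed in at about 12.4 s of the 48 s allowed: the drawer is home and the grey rotor is held pressed down on the hub. No verdict is reported, so this rests on my own checks.

- **Drawer:** I pushed it home with shut fingers. A 46 N reaction marked the hard stop, and pictures showed the panel shut then and at the end.
- **Rotor:** I gripped the grey rotor by its tab, not the orange look-alike. I turned it to 39° to match the slots and shifted it 1.3 mm to correct a grip offset seen in the picture.
- **Seating:** The rotor stopped hard with the tool at z = 0.1228 m; I expected 0.1229 m. The tool reads about 14 N of reaction, the fingers are 13.4 mm apart on the nominal 14 mm tab, and the squeeze is set to 60 N. The last picture shows the key between the pins and the rotor upright.
- **Mug and caliper:** Both look untouched in the pictures; I did not re-measure them.
- **Disagreements:**
  - The camera overlays differed from the robot's position by up to about 2 mm.
  - The fingers look about 20 mm shorter in the pictures than the stated tool point, but the grip held with no visible slip.
  - My first move calls were refused because rows must give every value, so nothing moved.

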